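Hang the blue caddy on the twin-pin stand

TASK

Clear the packing bench a little: hang the empty blue caddy on the grey stand, with both of its eyes over the stand's two pins at once, so that it hangs level with its ears down on the arms. Leave the yellow caddy, which has no eyes, where it stands.

Things in the scene. Friction and masses are not known exactly. Their poses are not given: they have to be found in the camera images.
- blue_caddy: Blue plastic caddy, loose, about 0.25 kg: open box 70 (x) x 84 (y) x 60 mm high. Origin: centre of its underside, z up. Two flat ears 46 x 46 x 5 mm stand out at the rim to +y and -y, undersides 55 mm up, each with a round 30 mm eye (through hole) at x = 0, y = +65 or -65 mm. The same turned half round.
- blue_grip (a point): Centre of the blue caddy's black grip bar, on its middle, 95 mm above its underside. The bar is 16 (x) x 66 (y) x 14 mm (z) and runs along the caddy's y; pinch it across x from above. Below it are only two 10 mm posts and the middle wall, 69 mm up; the box rim is 60 mm up. Axes as the caddy's.
- yellow_caddy: Yellow plastic caddy with the same box and grip bar but no ears or eyes, loose; a bystander. Origin: centre of its underside, axes as the blue one's.
- pin_stand: Grey stand, fixed. Origin: on the table midway below its pins; y along the line of pins, x to its back panel (front at x = 73 mm, top 128 mm up). Two arms along x at y = +65 and -65 mm, 16 mm wide, tops 120 mm up, front ends x = -40 mm; on each at x = 0 an upright pin, 8 mm thick, 30 mm high. A hung caddy's box is between the arms, underside 65 mm up, its y along the stand's.

How it is judged (in metres and radians):
At the end, for the whole second after the job is handed in: The blue caddy hangs on the stand with a pin through each eye: its underside 65 mm above the table within 7 mm, centred between the pins within 16 mm, level within 0.1 rad and along the line of the pins within 0.26 rad, at rest (x of blue_caddy in the frame of pin_stand between -0.016 and 0.016 m and y of blue_caddy in the frame of pin_stand between -0.016 and 0.016 m and z of blue_caddy in the frame of pin_stand between 0.058 and 0.072 m and angle between the y axis of blue_caddy and the y axis of pin_stand, either way round below 0.26 rad and angle between blue_caddy's own z axis and vertical below 0.1 rad and linear speed of blue_caddy below 0.02 m/s); the robot touches nothing.
It fails at once if the yellow caddy is moved by more than 40 mm (distance of yellow_caddy from where it was at the start of the episode above 0.04 m).
It also fails if it takes over 43 s, if anything falls off the work surface, if the arm or the gripper's body presses on something with over 40 N, if the wrist force passes 120 N, or if a joint passes its speed limit or range.

ROBOT

A 6-joint arm with a two-finger parallel gripper is mounted at the origin on the work surface; the furniture and walls round the work are solid. World frame = base frame: x ahead of the robot, y to its left, z up, the work surface at z = 0. Lengths are in mm, angles in rad, forces in N, time in s.
With the tool pointing down it reaches from about 300 to 775 mm from the base axis. Payload 14.6 kg.
Tool frame: the origin (TCP) lies between the finger pads; the fingertips stand 19 mm ahead of it and the grasp point (between the pads) is the TCP; x points along the fingers, y is the direction in which the jaws open and shut, and the axes are right-handed (so a half turn about x gives the same grasp; the last joint's range is limited). The gripper opens to 94 mm and grips with 3 to 60 N. Pads are 16 mm wide; open, the fingers measure 119 mm over their backs; the gripper's body (75 mm by 177 mm) begins 78 mm behind the grasp point.
Start: joints at [1.103, 0.3, 1.521, -0, 1.321, -0.067], TCP at [214.582, 506.403, 224.446] pointing down, gripper open.
Joint ranges: [-3.03, 3.03], [-0.79, 2.21], [0.23, 2.52], [-1.04, 4.18], [0, 3.07], [-2.55, 2.55]. Speed limits (rad/s): [2.22, 2.22, 2.57, 3.14, 3.14, 3.14].

INTERFACE

Orientations are given as [roll, pitch, yaw] about the fixed x, y, z axes, in that order (R = Rz(yaw) Ry(pitch) Rx(roll)).
In Python, from cell import manip gives the robot as it stands.
- The arm moves only by the tool jog_arm, never from a script. Its argument "series" is one flat list of numbers, 7 for each row, row after row: the turn, a rotation vector about the world's x, y, z in rad, then the shift along the world's x, y, z in m, then the opening, from -1 (shut) to 1 (fully open). A call has 1 to 20 rows; each row is the pose to reach, as a shift and turn from the pose commanded when the call began; what a row does not reach only later rows make up. A row lasts 1/8 s, in which the tool goes at most 62.5 mm and 10.7 degrees, less where a joint would pass 70% of its speed; a pose out of reach is approached as far as the arm can. A call with a gripper value outside its range is refused whole. The fingers move at their own pace and stop on an object; "squeeze" is the grip in N (left out, the last holds). Time passes only in rows, so rows that repeat a pose let the fingers close. It gives the time, the measured TCP pose, the force and the opening at its end, in the units of the state.
- manip.read_state(): the state, without advancing time (a new reading comes with each control period).
- manip.camera(name): name is "scene" or "top" or "wrist"; returns a dict with "color" (400x640x3 uint8, blue, green, red), "range_z" (400x640 float32, mm along the optical axis (not along the pixel's ray), 0 where there is no reading), "fx", "fy", "cx", "cy" (pixels), "D" ([k1, k2, p1, p2, k3] as OpenCV has them; the pictures are not rectified), "pose" (4x4, takes a point from camera to world coordinates); the wrist camera has in their place "mount" (4x4, takes a point from camera to tool coordinates, whose origin is the TCP and whose axes are the tool frame's). Camera axes: x right, y down, z forward; pixel columns grow to the right and rows downward; lengths in mm; the calibration is good to about 2 mm. A picture is of the moment at which its call begins: read the wrist's pose just before it.
- manip.sign_off(): hands the job in, once; it reports no verdict.
The state is a dict: "clock": time; "joints": joint angles; "qd": joint speeds; "effort": joint torques, N m; "eef_pos": TCP position; "eef_rot": TCP orientation; "wrist_force": force on the tool from outside, world axes, zero at the start; "moment": the same for the moment, N m; "finger_gap": finger opening in mm.
Only numpy, scipy, OpenCV 4.12 (cv2) and the standard library are available. Lean on these libraries where they do the work, as an engineer would, in place of code of your own. Each camera call takes 0.05 s, during which the arm holds its last target.

## Working session

There is one attempt and no reset: what is moved stays moved. The work goes in short steps, Python scripts to look and compute and a tool call to move; the robot and the scene stay as the last step left them, time stands still between calls to the robot, and variables do not carry over. Pictures are saved under pics/ and viewed, and the job is handed in when it is done.

Besides the shell and the picture viewer there is one more tool, called after "Request:" by a JSON object that holds its "fn" and its "kwargs", one argument or row to a line. jog_arm: Moves the arm, as the interface text tells. Its arguments: {"type":"object","properties":{"series":{"type":"array","items":{"type":"number"}},"squeeze":{"type":"number"}},"required":["series"]}

```bash
mkdir -p pics; python3 - <<'E'
from cell import manip
import cv2,numpy as np,pickle
print(manip.read_state())
for n in ["scene","top"]:
    c=manip.camera(n); pickle.dump(c,open(f"{n}0.pkl","wb")); cv2.imwrite(f"pics/{n}0.png",c["color"])
    print(n,c["fx"],c["fy"],c["cx"],c["cy"],c["D"],np.round(c["pose"],3).tolist())
E
```

```text
{'clock': 0.0, 'joints': array([ 1.10338357e+00,  3.00467694e-01,  1.52156669e+00, -2.93743514e-05,
        1.32071259e+00, -6.65723768e-02]), 'qd': array([ 0.00036045, -0.00164246, -0.00027443, -0.00062065,  0.00018265,
       -0.00026613]), 'effort': array([ 1.18653523e-03, -5.31797898e+01, -3.52743816e+01,  7.08540785e-02,
        2.43704132e-02, -1.60644604e-04]), 'eef_pos': array([214.49310341, 506.19146854, 223.89427948]), 'eef_rot': array([-1.61272528,  1.56964166, -2.01355837]), 'wrist_force': array([-1.28003992,  0.59245301,  0.73918031]), 'moment': array([-0.03641469, -0.05778639,  0.01688758]), 'finger_gap': 93.80182580788897}
scene 439.8734144955758 439.8734144955758 317.39219672526184 194.3621231471387 [-0.07239846  0.          0.          0.          0.        ] [[0.64, -0.333, 0.693, -328.337], [-0.768, -0.298, 0.566, -703.39], [0.018, -0.895, -0.446, 633.762], [0.0, 0.0, 0.0, 1.0]]
top 470.9545077482516 470.9545077482516 315.92982166869547 197.14477148496158 [-0.03415964  0.          0.          0.          0.        ] [[-0.025, -0.976, 0.218, 225.173], [-1.0, 0.025, -0.004, -0.075], [-0.001, -0.218, -0.976, 1378.078], [0.0, 0.0, 0.0, 1.0]]
```

View pics/scene0.png

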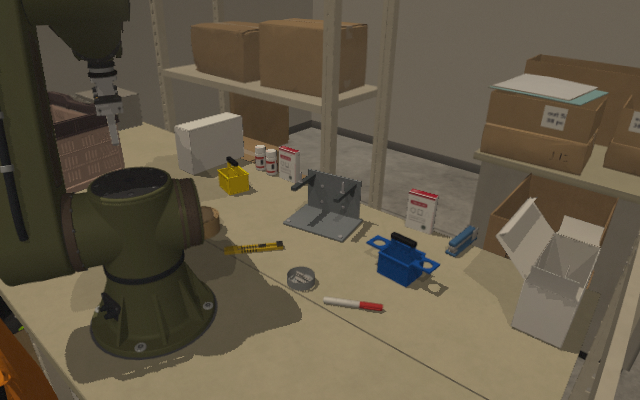

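View pics/top0.png

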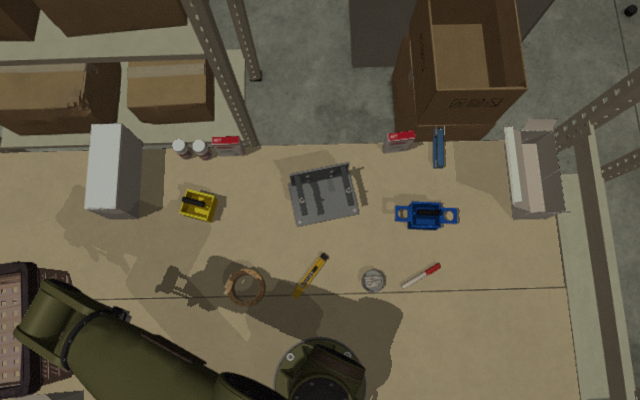

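The top view shows the blue caddy at about (427,215), ears left and right. The stand is at (323,193) with its panel to the far side, and the yellow caddy is at (197,205). Next I measure them.

```bash
cat > h.py <<'E'
import cv2,numpy as np,pickle
def rays(c,uv):
    K=np.array([[c["fx"],0,c["cx"]],[0,c["fy"],c["cy"]],[0,0,1]])
    p=cv2.undistortPoints(np.asarray(uv,float).reshape(-1,1,2),K,np.array(c["D"],float)).reshape(-1,2)
    return np.c_[p,np.ones(len(p))]
def onplane(c,uv,z,T=None):
    T=c["pose"] if T is None else T
    d=rays(c,uv)@T[:3,:3].T; o=T[:3,3]
    return o+d*((z-o[2])/d[:,2])[:,None]
def cloud(c,mask,T=None):
    T=c["pose"] if T is None else T
    v,u=np.nonzero(mask&(c["range_z"]>0)); 
    return (rays(c,np.c_[u,v])*c["range_z"][v,u][:,None])@T[:3,:3].T+T[:3,3],np.c_[u,v]
E
python3 - <<'E'
from h import *
c=pickle.load(open("top0.pkl","rb"))
hsv=cv2.cvtColor(c["color"],cv2.COLOR_BGR2HSV)
b=cv2.inRange(hsv,(100,120,40),(125,255,255)); b[:, :385]=0; b[:,470:]=0; b[:190]=0;b[240:]=0
P,uv=cloud(c,b>0)
print("blue z hist",np.histogram(P[:,2],bins=range(-5,125,10)))
m=(P[:,2]>52)&(P[:,2]<68)
X=onplane(c,uv[m],60)
r=cv2.minAreaRect(X[:,:2].astype(np.float32)); print("blue rim rect",r, X.mean(0))
# eyes
cn,h=cv2.findContours(b,cv2.RETR_CCOMP,cv2.CHAIN_APPROX_NONE)
for k,q in enumerate(cn):
    if h[0][k][3]>=0 and cv2.contourArea(q)>15:
        M=cv2.moments(q); u=[M['m10']/M['m00'],M['m01']/M['m00']]; print("hole",u,cv2.contourArea(q),onplane(c,[u],60))
y=cv2.inRange(hsv,(22,130,80),(35,255,255)); y[:,:170]=0;y[:,225:]=0;y[:180]=0;y[230:]=0
P,uv=cloud(c,y>0);m=P[:,2]>50
print("yellow",cv2.minAreaRect(onplane(c,uv[m],60)[:,:2].astype(np.float32)))
# stand
a=np.zeros((400,640),bool);a[155:230,280:370]=True
P,uv=cloud(c,a)
print(np.histogram(P[:,2],bins=range(-5,165,10)))
for lo,hi in [(110,124),(124,135),(135,160)]:
    m=(P[:,2]>lo)&(P[:,2]<hi); print(lo,m.sum(),P[m].mean(0) if m.any() else 0); print(np.c_[uv[m],P[m].round()][::max(1,m.sum()//25)].tolist())
im=cv2.resize(c["color"][150:240,270:480],None,fx=3.8,fy=3.8,interpolation=cv2.INTER_CUBIC);cv2.imwrite("pics/z.png",im)
s=pickle.load(open("scene0.pkl","rb"))
cv2.imwrite("pics/zs.png",cv2.resize(s["color"][150:300,270:450],None,fx=4,fy=4,interpolation=cv2.INTER_CUBIC))
E
```

```text
blue z hist (array([105, 126,  41,  59,  58,  61, 459,  42,   4,   4,   6,   0]), array([ -5,   5,  15,  25,  35,  45,  55,  65,  75,  85,  95, 105, 115]))
blue rim rect ((460.3302917480469, -316.7467956542969), (174.1599884033203, 75.217041015625), 85.58789825439453) [ 461.15914181 -318.445142     60.        ]
hole [448.3620414673046, 215.29027113237638] 104.5 [[ 456.8487581  -381.66135017   60.        ]]
hole [428.67679837892604, 212.14184397163118] 164.5 [[ 467.43828701 -326.06171523   60.        ]]
hole [402.5576923076923, 213.30608974358972] 104.0 [[ 466.0160519  -251.19329557   60.        ]]
yellow ((506.5956726074219, 335.9371337890625), (86.30406951904297, 74.96097564697266), 74.36386108398438)
(array([3227, 2265,   83,   37,   41,   43,   42,   35,   37,   54,   42,
         57,  475,  168,   12,   11]), array([ -5,   5,  15,  25,  35,  45,  55,  65,  75,  85,  95, 105, 115,
       125, 135, 145, 155]))
110 454 [533.60658712 -24.90912545 120.0616142 ]
[[343.0, 165.0, 595.0, -83.0, 122.0], [342.0, 167.0, 590.0, -80.0, 119.0], [329.0, 169.0, 586.0, -44.0, 117.0], [315.0, 171.0
[... 2086 characters left out ...]
145.0], [348.0, 188.0, 522.0, -92.0, 152.0], [349.0, 188.0, 521.0, -94.0, 154.0], [347.0, 189.0, 520.0, -89.0, 147.0], [348.0, 189.0, 519.0, -92.0, 151.0], [349.0, 189.0, 521.0, -95.0, 142.0], [347.0, 190.0, 519.0, -90.0, 140.0], [348.0, 190.0, 519.0, -92.0, 142.0], [349.0, 190.0, 519.0, -95.0, 139.0], [348.0, 191.0, 517.0, -93.0, 137.0], [301.0, 197.0, 501.0, 35.0, 149.0], [300.0, 198.0, 498.0, 37.0, 152.0], [301.0, 198.0, 497.0, 35.0, 153.0], [302.0, 198.0, 498.0, 32.0, 151.0], [300.0, 199.0, 495.0, 37.0, 151.0], [301.0, 199.0, 495.0, 35.0, 150.0], [302.0, 199.0, 496.0, 32.0, 148.0], [300.0, 200.0, 494.0, 38.0, 143.0], [301.0, 200.0, 495.0, 35.0, 141.0], [302.0, 200.0, 495.0, 32.0, 140.0]]
```

View pics/z.png

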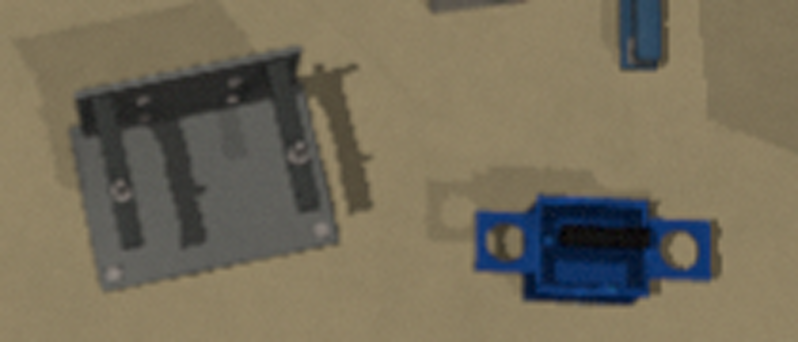

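View pics/zs.png

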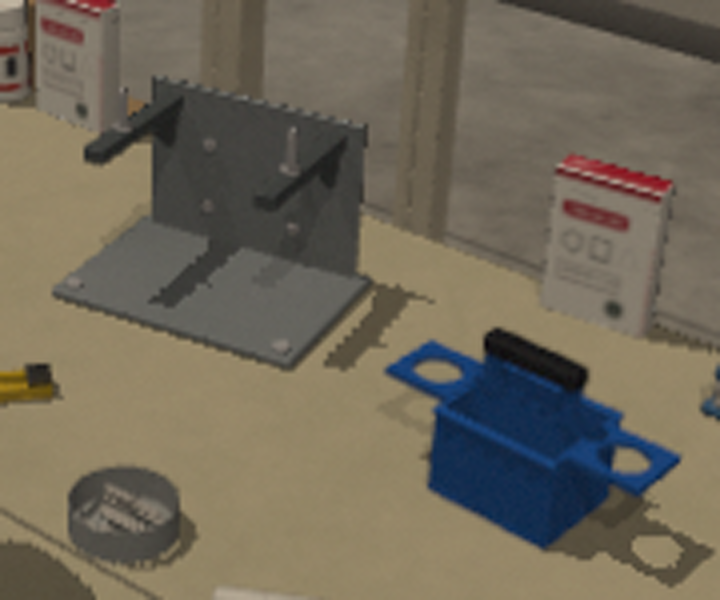

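```bash
python3 - <<'E'
from h import *
from scipy.spatial.transform import Rotation as R
M=R.from_euler('xyz',[-1.61272528,1.56964166,-2.01355837]).as_matrix();print(M.round(3)); print("jaw yaw",np.arctan2(M[1,1],M[0,1]))
t=pickle.load(open("top0.pkl","rb"));s=pickle.load(open("scene0.pkl","rb"))
def tri(a,b):
    A=[];B=[]
    for c,uv in((t,a),(s,b)):
        d=c["pose"][:3,:3]@rays(c,[uv])[0];d/=np.linalg.norm(d);q=np.eye(3)-np.outer(d,d);A.append(q);B.append(q@c["pose"][:3,3])
    x=np.linalg.solve(sum(A),sum(B)); return x.round(1),[round(float(np.linalg.norm(q@x-v)),1) for q,v in zip(A,B)]
print("pinL",tri((301,197.7),(301.2,172.2)),"pinR",tri((348,188.5),(343,182)))
# arms: top-surface pixels projected on 120
a=np.zeros((400,640),bool);a[155:230,280:370]=True
P,uv=cloud(t,a)
yaw=.183;ex=np.array([np.cos(yaw),np.sin(yaw)]);ey=np.array([-ex[1],ex[0]])
c0=np.array([508.5,-28.5])
m=(abs(P[:,2]-120)<8);X=onplane(t,uv[m],120)[:,:2]-c0;l=np.c_[X@ex,X@ey]
for s_ in(1,-1):
    k=(abs(l[:,1]-65*s_)<20)&(l[:,0]<55);q=l[k];p=np.polyfit(q[:,0],q[:,1],1);print("arm",s_,k.sum(),"xmin",np.percentile(q[:,0],[0,1,3]),"y=",p, "med",np.median(q[:,1]),q[:,1].min(),q[:,1].max())
m=(P[:,2]>122)&(P[:,2]<136);X=P[m,:2]-c0;l=np.c_[X@ex,X@ey];k=(l[:,0]>60);print("panel",np.polyfit(l[k,1],l[k,0],1),l[k].min(0),l[k].max(0))
# obstacles high
P,uv=cloud(t,np.ones((400,640),bool))
for y0 in range(-600,400,100):
    k=(P[:,1]>y0)&(P[:,1]<y0+100)&(P[:,2]>170)&(P[:,0]>350)&(P[:,0]<1000)
    print(y0,k.sum(),P[k].min(0).round() if k.any() else'')
E
```

```text
[[-0.     0.39   0.921]
 [-0.001  0.921 -0.39 ]
 [-1.    -0.001 -0.   ]]
jaw yaw 1.169963264713166
pinL (array([500.2,  33.9, 147.8]), [1.1, 1.1]) pinR (array([521.8, -92.9, 150.1]), [1.3, 1.3])
arm 1 185 xmin [-39.47895864 -38.53530406 -36.483322  ] y= [-2.01979854e-03  6.45292599e+01] med 64.49654321616488 56.51501931929219 72.3914258379294
arm -1 192 xmin [-40.01590125 -38.93624449 -37.42303591] y= [ 1.17956641e-03 -6.51169148e+01] med -64.95490038882178 -73.41304417166576 -56.89870689236796
panel [1.44097198e-03 7.48049888e+01] [ 60.71655978 -83.66021388] [80.44998196 83.55727966]
-600 765 [ 437. -595.  170.]
-500 0 
-400 0 
-300 0 
-200 0 
-100 0 
0 0 
100 0 
200 1468 [889. 243. 170.]
300 1810 [894. 300. 174.]
```

Request:
{"fn": "jog_arm", "kwargs": {
  "series": [0, 0, -0.025, 0.005, -0.016, 0, 1, 0, 0, -0.074, 0.015, -0.049, 0, 1, 0, 0, -0.149, 0.03, -0.099, 0, 1, 0, 0, -0.236, 0.047, -0.156, 0, 1, 0, 0, -0.322, 0.064, -0.214, 0, 1, 0, 0, -0.409, 0.081, -0.272, 0, 1, 0, 0, -0.496, 0.099, -0.329, 0, 1, 0, 0, -0.583, 0.116, -0.387, 0, 1, 0, 0, -0.67, 0.133, -0.444, 0, 1, 0, 0, -0.756, 0.15, -0.502, 0, 1, 0, 0, -0.843, 0.168, -0.56, 0, 1, 0, 0, -0.93, 0.185, -0.617, 0, 1, 0, 0, -1.017, 0.202, -0.675, 0, 1, 0, 0, -1.091, 0.217, -0.724, 0, 1, 0, 0, -1.166, 0.232, -0.774, 0, 1, 0, 0, -1.215, 0.2415, -0.806, 0, 1, 0, 0, -1.24, 0.2465, -0.823, 0, 1, 0, 0, -1.24, 0.2465, -0.823, 0, 1, 0, 0, -1.24, 0.2465, -0.823, 0, 1],
  "squeeze": 25
}}

```text
clock: 2.48
eef_pos: [460.5, -316.0, 224.5]
eef_rot: [-2.285, 1.571, 2.358]
wrist_force: [0.5, 0.0, 0.1]
finger_gap: 94.0
```

```bash
python3 - <<'E'
from h import *
from cell import manip
from scipy.spatial.transform import Rotation as R
st=manip.read_state();c=manip.camera("wrist");pickle.dump((st,c),open("w1.pkl","wb"))
cv2.imwrite("pics/w1.png",c["color"])
M=np.eye(4);M[:3,:3]=R.from_euler('xyz',st["eef_rot"]).as_matrix();M[:3,3]=st["eef_pos"]
print(M.round(3),st["joints"].round(3))
T=M@c["mount"]
hsv=cv2.cvtColor(c["color"],cv2.COLOR_BGR2HSV)
b=cv2.inRange(hsv,(100,120,40),(125,255,255))
cn,h=cv2.findContours(b,cv2.RETR_CCOMP,cv2.CHAIN_APPROX_NONE)
for k,q in enumerate(cn):
    if h[0][k][3]>=0 and cv2.contourArea(q)>100:
        m=cv2.moments(q); u=[m['m10']/m['m00'],m['m01']/m['m00']]; print("hole",u,cv2.contourArea(q),onplane(c,[u],60,T))
P,uv=cloud(c,np.ones(b.shape,bool),T)
k=(P[:,2]>90)&(P[:,2]<112)&(abs(P[:,0]-461)<60)&(abs(P[:,1]+316)<70)
print(k.sum()); print("bar",cv2.minAreaRect(P[k,:2].astype(np.float32)),P[k].mean(0))
E
```

```text
[[-0.00000e+00  9.98000e-01 -7.00000e-02  4.60525e+02]
 [ 0.00000e+00 -7.00000e-02 -9.98000e-01 -3.16022e+02]
 [-1.00000e+00 -0.00000e+00 -0.00000e+00  2.24483e+02]
 [ 0.00000e+00  0.00000e+00  0.00000e+00  1.00000e+00]] [-0.667  0.319  1.496  0.     1.327 -0.597]
hole [317.69103214890015, 243.85008460236884] 492.5 [[ 457.94798823 -378.14118897   60.        ]]
hole [317.8211678832117, 199.274244004171] 959.0 [[ 461.92902751 -322.92352417   60.        ]]
hole [317.55676855895194, 133.18292091217853] 687.0 [[ 466.75026125 -249.18482105   60.        ]]
996
bar ((461.9637145996094, -313.89300537109375), (64.88227844238281, 15.625805854797363), 86.4055404663086) [ 462.27492631 -312.59769983  100.86867292]
```

View pics/w1.png

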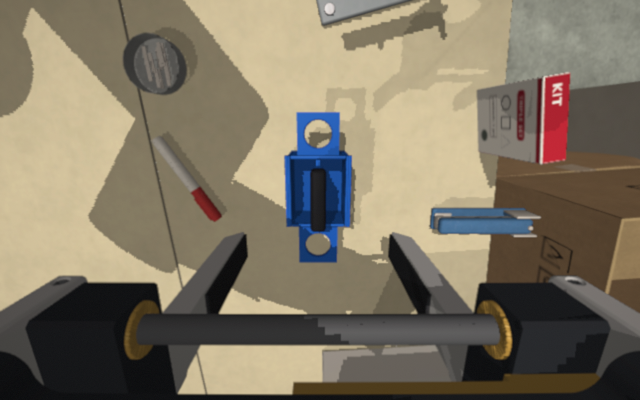

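The blue caddy is centred between the fingers at about (318,190) in the wrist view, with its bar parallel to the pads. I go down and grip.

Request:
{"fn": "jog_arm", "kwargs": {
  "series": [0, 0, 0, 0.001, 0.001, -0.015, 1, 0, 0, 0, 0.001, 0.001, -0.05, 1, 0, 0, 0, 0.001, 0.001, -0.09, 1, 0, 0, 0, 0.001, 0.001, -0.115, 1, 0, 0, 0, 0.001, 0.001, -0.126, 1, 0, 0, 0, 0.001, 0.001, -0.129, 1, 0, 0, 0, 0.001, 0.001, -0.129, 0, 0, 0, 0, 0.001, 0.001, -0.129, -0.4, 0, 0, 0, 0.001, 0.001, -0.129, -0.7, 0, 0, 0, 0.001, 0.001, -0.129, -1, 0, 0, 0, 0.001, 0.001, -0.129, -1, 0, 0, 0, 0.001, 0.001, -0.129, -1, 0, 0, 0, 0.001, 0.001, -0.129, -1],
  "squeeze": 30
}}

```text
clock: 4.15
eef_pos: [462.1, -315.6, 95.4]
eef_rot: [-2.279, 1.571, 2.363]
wrist_force: [0.3, -0.3, -0.2]
finger_gap: 27.6
```

Request:
{"fn": "jog_arm", "kwargs": {
  "series": [0, 0, 0, 0, 0, 0, -1, 0, 0, 0, 0, 0, 0, -1, 0, 0, 0, 0, 0, 0, -1, 0, 0, 0, 0, 0, 0, -1]
}}

```text
clock: 4.65
eef_pos: [462.0, -315.5, 95.4]
eef_rot: [-2.132, 1.571, 2.511]
wrist_force: [-1.6, 0.2, -1.7]
finger_gap: 15.6
```

Request:
{"fn": "jog_arm", "kwargs": {
  "series": [0, 0, 0, 0, 0, 0.01, -1, 0, 0, 0, 0, 0, 0.035, -1, 0, 0, 0, 0, 0, 0.075, -1, 0, 0, 0, 0, 0, 0.12, -1, 0, 0, 0, 0, 0, 0.155, -1, 0, 0, 0, 0, 0, 0.175, -1, 0, 0, 0, 0, 0, 0.18, -1, 0, 0, 0, 0, 0, 0.18, -1]
}}

```text
clock: 5.65
eef_pos: [462.0, -315.5, 275.1]
eef_rot: [-2.263, 1.57, 2.379]
wrist_force: [-0.2, -0.4, -2.4]
finger_gap: 15.8
```

```bash
cat > look.py <<'E'
from h import *
import sys
from cell import manip
from scipy.spatial.transform import Rotation as R
def go(name):
    st=manip.read_state();c=manip.camera("wrist")
    cv2.imwrite(f"pics/{name}.png",c["color"])
    M=np.eye(4);M[:3,:3]=R.from_euler('xyz',st["eef_rot"]).as_matrix();M[:3,3]=st["eef_pos"]
    print(st["eef_pos"].round(1),"jaw yaw",np.arctan2(M[1,1],M[0,1]).round(4),"F",st["wrist_force"].round(1),"gap",st["finger_gap"])
    T=M@c["mount"]
    hsv=cv2.cvtColor(c["color"],cv2.COLOR_BGR2HSV)
    b=cv2.inRange(hsv,(100,120,40),(125,255,255))
    cn,h=cv2.findContours(b,cv2.RETR_CCOMP,cv2.CHAIN_APPROX_NONE)
    ze=st["eef_pos"][2]-35
    for k,q in enumerate(cn):
        if h[0][k][3]>=0 and cv2.contourArea(q)>100:
            m=cv2.moments(q); u=[m['m10']/m['m00'],m['m01']/m['m00']]; print("hole",np.round(u,1),cv2.contourArea(q),onplane(c,[u],ze,T).round(1))
    P,uv=cloud(c,b>0,T); k=abs(P[:,2]-ze)<12
    d=P[k]-P[k].mean(0)
    A=np.c_[P[k][:,:2]-M[:2,3],np.ones(k.sum())];s=np.linalg.lstsq(A,P[k][:,2],rcond=None)[0];print("rim plane",s.round(3),"expected z",ze)
    print("rim rect",cv2.minAreaRect(P[k,:2].astype(np.float32)))
    return st,c,T,M
if __name__=="__main__": go(sys.argv[1])
E
python3 look.py w2
```

```text
[ 462.  -315.5  275.1] jaw yaw -0.07 F [-0.2 -0.4 -2.4] gap 15.75672349392587
hole [316.8 142. ] 1778.0 [[ 467.5 -249.2  240.1]]
rim plane [-7.00000e-03  1.30000e-02  2.38882e+02] expected z 240.06041153209873
rim rect ((464.1442565917969, -298.05633544921875), (141.7714385986328, 74.46468353271484), 86.04126739501953)
```

View pics/w2.png

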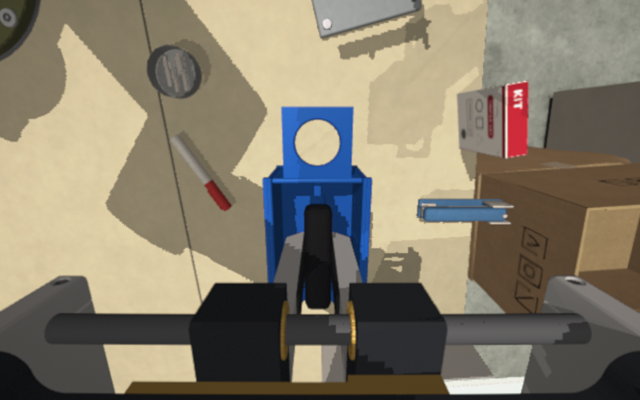

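The caddy is held level; its eye is visible at (317,142) where expected. I carry it above the stand.

Request:
{"fn": "jog_arm", "kwargs": {
  "series": [0, 0, 0.005, 0.001, 0.006, 0, -1, 0, 0, 0.02, 0.004, 0.023, 0, -1, 0, 0, 0.045, 0.008, 0.051, 0, -1, 0, 0, 0.076, 0.014, 0.086, 0, -1, 0, 0, 0.11, 0.02, 0.125, 0, -1, 0, 0, 0.144, 0.0265, 0.163, 0, -1, 0, 0, 0.178, 0.033, 0.202, 0, -1, 0, 0, 0.208, 0.038, 0.236, 0, -1, 0, 0, 0.233, 0.043, 0.264, 0, -1, 0, 0, 0.248, 0.0455, 0.281, 0, -1, 0, 0, 0.253, 0.0465, 0.287, 0, -1, 0, 0, 0.253, 0.0465, 0.287, 0, -1, 0, 0, 0.253, 0.0465, 0.287, 0, -1]
}}

```text
clock: 7.32
eef_pos: [508.5, -29.2, 275.4]
eef_rot: [-0.885, 1.571, -2.273]
wrist_force: [0.3, -0.7, -2.6]
finger_gap: 15.5
```

```bash
python3 look.py w3; python3 - <<'E'
from h import *
from cell import manip
for n in ["top","scene"]:
    c=manip.camera(n); pickle.dump(c,open(f"{n}1.pkl","wb"))
    k=c["color"][120:240,250:410] if n=="top" else c["color"][100:260,240:420]
    cv2.imwrite(f"pics/{n}1.png",cv2.resize(k,None,fx=4,fy=3.7 if n!="top" else 4,interpolation=cv2.INTER_CUBIC))
E
```

```text
[508.5 -29.2 275.4] jaw yaw 0.182 F [ 0.3 -0.7 -2.6] gap 15.515572065079574
hole [316.9 141.9] 1696.0 [[497.5  36.1 240.4]]
rim plane [-1.00000e-02  9.00000e-03  2.39253e+02] expected z 240.4011228691782
rim rect ((506.7474670410156, -11.81195068359375), (74.54849243164062, 141.3131866455078), 10.257149696350098)
```

View pics/w3.png

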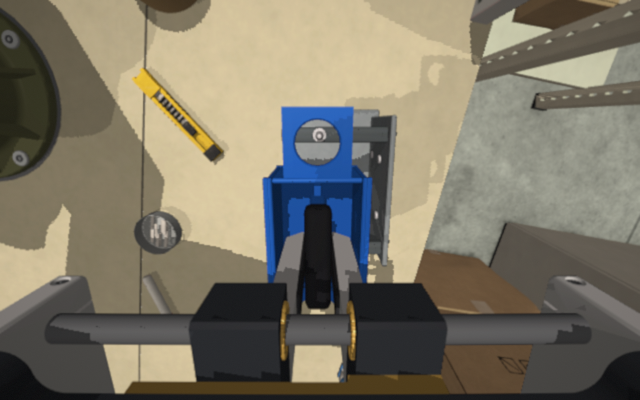

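View pics/scene1.png

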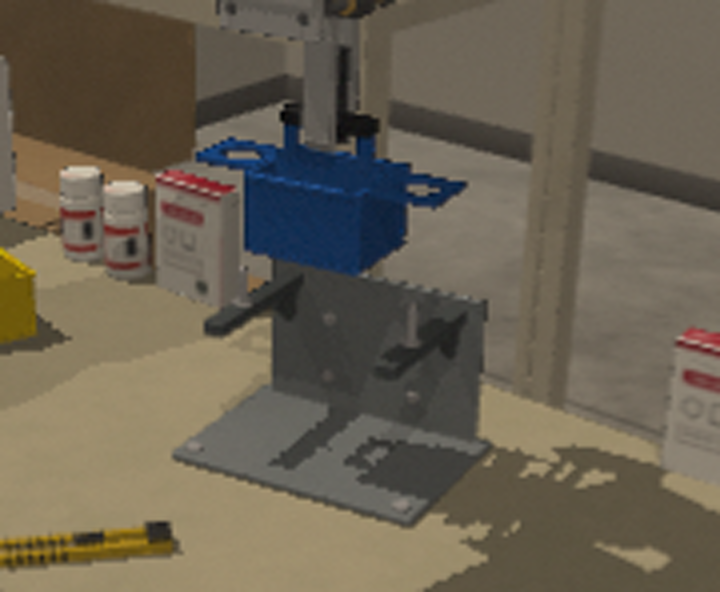

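View pics/top1.png

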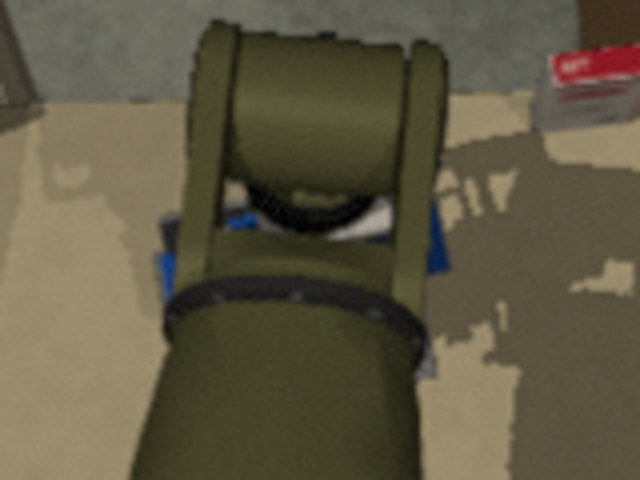

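The pin shows through the +y eye at (319.5,135) in the wrist view. I compare the pin and the eye in that one camera.

```bash
python3 - <<'E'
from h import *
from look import go
st,c,T,M=go("w4")
cv2.imwrite("pics/w4z.png",cv2.resize(c["color"][100:190,260:380],None,fx=6,fy=6,interpolation=cv2.INTER_CUBIC))
pin=onplane(c,[(319.5,134.5)],150,T)[0]; hole=onplane(c,[(316.9,141.9)],st["eef_pos"][2]-35,T)[0]
print(pin,hole,"in stand axes",(pin-hole)[:2]@np.array([[.983,-.182],[.182,.983]]))
E
```

```text
[508.5 -29.2 275.4] jaw yaw 0.182 F [-0.1 -0.1 -3.3] gap 15.643893705005134
hole [316.9 141.9] 1694.0 [[497.6  36.2 240.4]]
rim plane [-9.00000e-03  1.00000e-02  2.39242e+02] expected z 240.42521992194207
rim rect ((506.8270263671875, -11.81243896484375), (74.65239715576172, 141.5263671875), 10.162430763244629)
[499.79632863  37.36092538 150.        ] [497.56608664  36.17468923 240.42521992] in stand axes [2.40822285 0.76016609]
```

View pics/w4z.png

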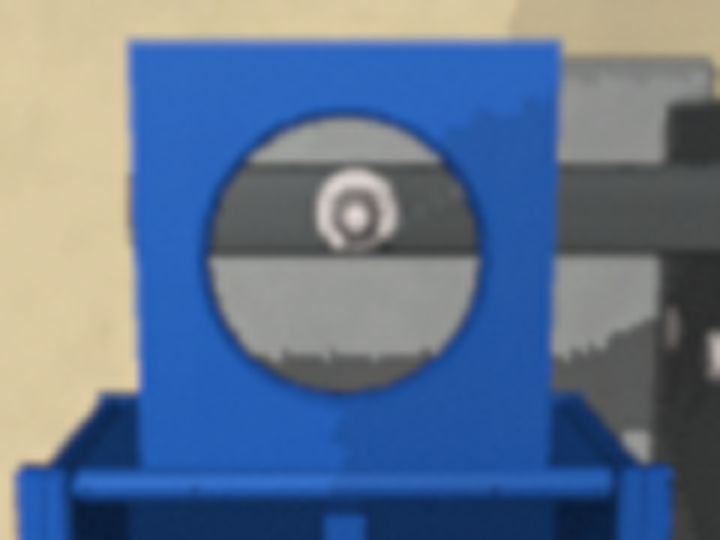

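Request:
{"fn": "jog_arm", "kwargs": {
  "series": [0, 0, 0, 0.0015, 0.001, -0.005, -1, 0, 0, 0, 0.0015, 0.001, -0.02, -1, 0, 0, 0, 0.0015, 0.001, -0.04, -1, 0, 0, 0, 0.0015, 0.001, -0.06, -1, 0, 0, 0, 0.0015, 0.001, -0.08, -1, 0, 0, 0, 0.0015, 0.001, -0.094, -1, 0, 0, 0, 0.0015, 0.001, -0.1, -1, 0, 0, 0, 0.0015, 0.001, -0.1, -1]
}}

```text
clock: 8.52
eef_pos: [510.1, -27.6, 175.3]
eef_rot: [-1.969, 1.571, 2.926]
wrist_force: [0.6, -0.5, -2.3]
finger_gap: 15.9
```

```bash
python3 look.py w5; python3 - <<'E'
from h import *
from cell import manip
c=manip.camera("scene")
cv2.imwrite("pics/scene2.png",cv2.resize(c["color"][100:260,240:420],None,fx=4,fy=3.7,interpolation=cv2.INTER_CUBIC))
E
```

```text
[510.1 -27.6 175.3] jaw yaw 0.183 F [ 0.6 -0.5 -2.3] gap 15.918502553077037
hole [316.9 142. ] 1690.0 [[499.   37.7 140.3]]
rim plane [-1.00000e-02  9.00000e-03  1.39183e+02] expected z 140.3419784208596
rim rect ((508.1972961425781, -10.930519104003906), (74.16761016845703, 142.69825744628906), 10.539299964904785)
```

View pics/w5.png

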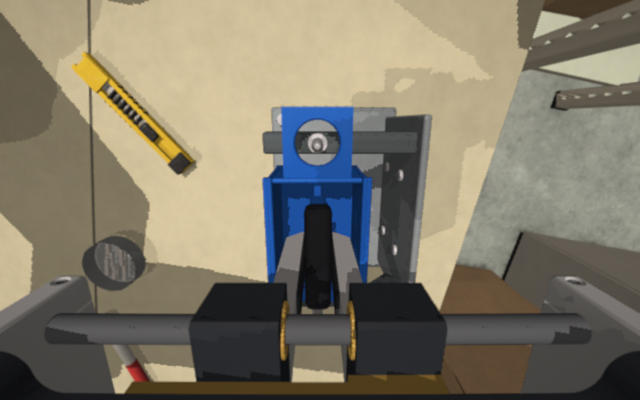

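View pics/scene2.png

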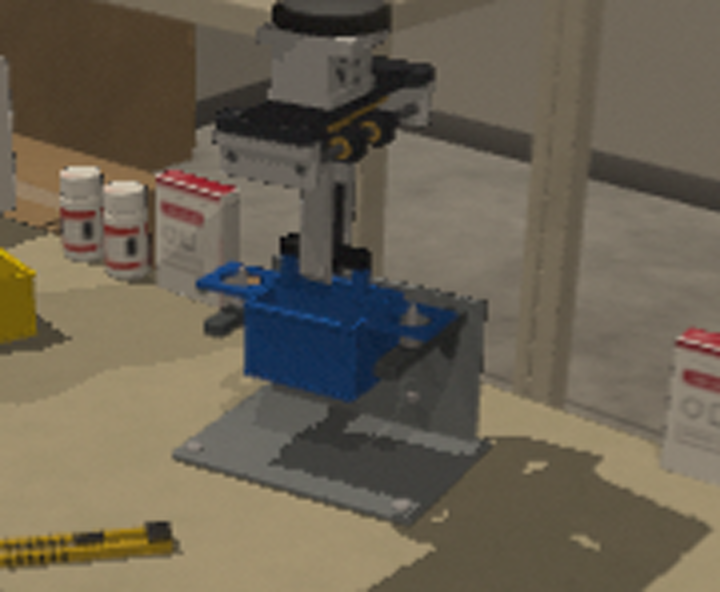

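The wrist view shows the pin centred in the near eye at (317,143), and the scene view shows the other pin up through its eye. Now I lower slowly onto the arms.

Request:
{"fn": "jog_arm", "kwargs": {
  "series": [0, 0, 0, 0, 0, -0.004, -1, 0, 0, 0, 0, 0, -0.008, -1, 0, 0, 0, 0, 0, -0.011, -1, 0, 0, 0, 0, 0, -0.013, -1, 0, 0, 0, 0, 0, -0.013, -1]
}}

```text
clock: 9.25
eef_pos: [510.0, -27.6, 162.3]
eef_rot: [-1.752, 1.571, -3.14]
wrist_force: [0.6, 0.1, -2.9]
finger_gap: 16.0
```

Request:
{"fn": "jog_arm", "kwargs": {
  "series": [0, 0, 0, 0, 0, -0.001, -1, 0, 0, 0, 0, 0, -0.0015, -1, 0, 0, 0, 0, 0, -0.0015, -1]
}}

```text
clock: 9.62
eef_pos: [510.1, -27.6, 160.9]
eef_rot: [-2.727, 1.571, 2.169]
wrist_force: [0.2, 0.2, -2.7]
finger_gap: 15.5
```

Request:
{"fn": "jog_arm", "kwargs": {
  "series": [0, 0, 0, 0, 0, -0.0005, -0.6, 0, 0, 0, 0, 0, -0.0005, -0.4, 0, 0, 0, 0, 0, -0.0005, -0.2, 0, 0, 0, 0, 0, -0.0005, 0, 0, 0, 0, 0, 0, -0.0005, 0, 0, 0, 0, 0, 0, -0.0005, 0]
}}

```text
clock: 10.38
eef_pos: [510.1, -27.6, 160.5]
eef_rot: [1.104, 1.571, -0.284]
wrist_force: [0.2, 1.3, 0.2]
finger_gap: 47.0
```

```bash
python3 look.py w6
```

```text
[510.1 -27.6 160.5] jaw yaw 0.183 F [0.2 1.3 0.2] gap 46.98560057698599
hole [317.  141.8] 1681.0 [[499.1  37.8 125.5]]
rim plane [-1.00000e-03  1.30000e-02  1.23713e+02] expected z 125.46047772116964
rim rect ((509.4803466796875, -17.354156494140625), (74.21632385253906, 155.7772674560547), 10.467864990234375)
```

View pics/w6.png

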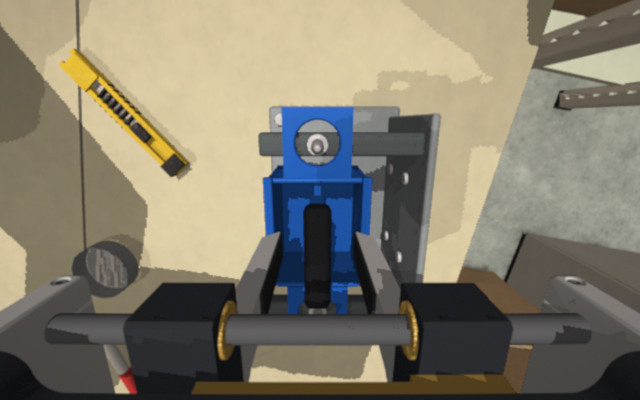

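The caddy is released and the pin is centred in the eye. I lift straight up and back away so the other cameras can see it.

Request:
{"fn": "jog_arm", "kwargs": {
  "series": [0, 0, 0, 0, 0, 0.008, 0, 0, 0, 0, 0, 0, 0.03, 0, 0, 0, 0, 0, 0, 0.065, 0, 0, 0, 0, 0, 0, 0.11, 0, 0, 0, 0, 0, 0, 0.15, 0, 0, 0, 0, -0.01, -0.03, 0.18, 0, 0, 0, 0, -0.03, -0.08, 0.2, 0, 0, 0, 0, -0.05, -0.135, 0.2, 0, 0, 0, 0, -0.07, -0.19, 0.2, 0, 0, 0, 0, -0.085, -0.23, 0.2, 0, 0, 0, 0, -0.09, -0.24, 0.2, 0, 0, 0, 0, -0.09, -0.24, 0.2, 0]
}}

```text
clock: 11.92
eef_pos: [420.0, -267.5, 360.7]
eef_rot: [1.261, 1.571, -0.127]
wrist_force: [-0.2, -0.5, 0.1]
finger_gap: 46.8
```

```bash
python3 - <<'E'
from h import *
from cell import manip
print(manip.read_state()["wrist_force"])
c=manip.camera("scene")
cv2.imwrite("pics/scene3.png",cv2.resize(c["color"][100:260,240:420],None,fx=4,fy=3.7,interpolation=cv2.INTER_CUBIC))
t=manip.camera("top")
cv2.imwrite("pics/top3.png",cv2.resize(t["color"][140:240,160:370],None,fx=3.8,fy=3.8,interpolation=cv2.INTER_CUBIC))
hsv=cv2.cvtColor(t["color"],cv2.COLOR_BGR2HSV)
b=cv2.inRange(hsv,(100,120,40),(125,255,255)); b[:, :270]=0; b[:,375:]=0; b[:150]=0;b[240:]=0
P,uv=cloud(t,b>0);k=abs(P[:,2]-125)<9;X=onplane(t,uv[k],125)
print(k.sum(),"rim rect",cv2.minAreaRect(X[:,:2].astype(np.float32)))
A=np.c_[P[k][:,:2]-[509,-28.5],np.ones(k.sum())];print("plane",np.linalg.lstsq(A,P[k][:,2],rcond=None)[0])
y=cv2.inRange(hsv,(22,130,80),(35,255,255)); y[:,:170]=0;y[:,225:]=0;y[:180]=0;y[230:]=0
P,uv=cloud(t,y>0);m=P[:,2]>50
print("yellow",cv2.minAreaRect(onplane(t,uv[m],60)[:,:2].astype(np.float32)))
E
```

```text
[-0.17721121 -0.47328377  0.08787055]
623 rim rect ((509.740966796875, -28.894630432128906), (75.36511993408203, 173.57913208007812), 10.780174255371094)
plane [-1.25990692e-02 -4.34298802e-04  1.25921246e+02]
yellow ((506.44207763671875, 335.38397216796875), (87.45980834960938, 74.95783996582031), 74.37043762207031)
```

View pics/scene3.png

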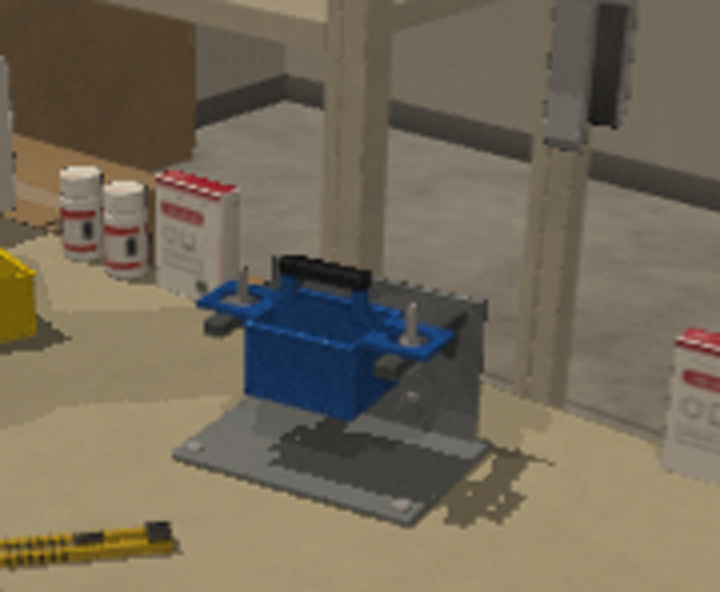

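View pics/top3.png

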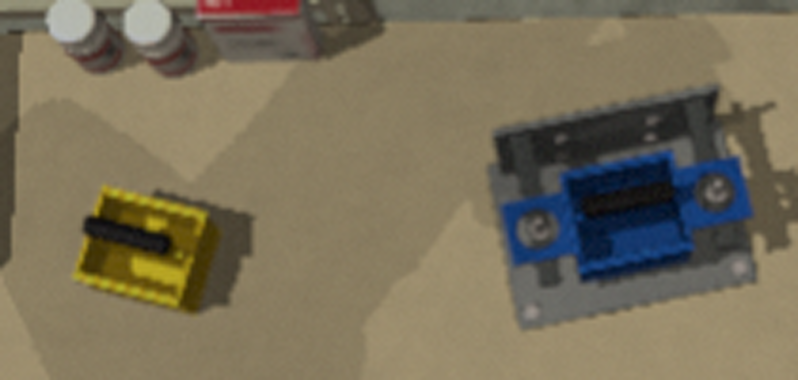

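Both pins stand up through the eyes, the ears are down on the arms, the caddy is level and centred, and the arm is clear. I hand it in.

```bash
python3 -c "
from cell import manip
print(manip.sign_off())"
```

```text
the job is handed in; nothing more can be done
None
```

The blue caddy now hangs on the grey stand with a pin through each eye. I handed the job in at about 12 s of the 43 s allowed; the sign-off gives no verdict.

I gripped the caddy by its bar, carried it over the pins, corrected by about 2 mm from the wrist view, lowered it and let go. Then I moved the arm well clear.

Last checks, from the top and scene cameras:

| Check | Measured | Limit |
|---|---|---|
| Centre offset from the stand's centre | about 1 mm | 16 mm |
| Rim height (125 mm when hung right) | about 126 mm, so underside near 66 mm | underside 58–72 mm |
| Tilt | about 0.013 rad | 0.1 rad |
| Angle to the line of pins | under 0.01 rad | 0.26 rad |
| Yellow caddy's shift | under 1 mm (measuring noise) | 40 mm |

- **Force:** the wrist force was about zero after release and again after backing away.
- **Disagreement:** before lowering, the wrist camera put the pin about 2 mm from where the top camera did. That is within calibration, and I split the difference.
- **Not checked:** I did not measure the caddy's speed after release; it looked still in the last pictures.

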